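# Charge the parts feeder and set its amplitude

### The arm

A 6-joint arm with a two-finger parallel gripper is mounted at the origin on the work surface. World frame = base frame: x ahead of the robot, y to its left, z up, the work surface at z = 0. Lengths are in m, angles in rad, forces in N, time in s.
With the tool pointing down it reaches from about 0.35 to 1 m from the base axis. Payload 7.1 kg.
Tool frame: the origin (TCP) lies between the finger pads; the fingertips stand 22 mm ahead of it and the grasp point (between the pads) lies 3 mm ahead of it; z points along the fingers, y is the line along which they close (so a half turn about z gives the same grasp; the last joint's range is limited). The gripper opens to 85 mm and grips with 20 to 120 N. Pads are 22 mm wide; open, the fingers measure 114 mm over their backs; the gripper's body (76 mm by 85 mm) begins 54 mm behind the grasp point. The pads swing forward as they close: fully open they stand 13 mm farther back than shut.
Start: joints at [-1.355, 0.423, 1.63, -0, 1.089, -0.019], TCP at [0.145, -0.608, 0.253] pointing down, gripper open.
Joint ranges: [-3, 3], [-0.9, 2.11], [0.09, 2.58], [-1.31, 4.45], [0.11, 2.69], [-2.54, 2.54]. Speed limits (rad/s): [2.39, 2.39, 3.01, 3.14, 3.14, 3.14].

### API

Orientations are given as a rotation vector (axis times angle).
In Python, from rig import manip gives the robot as it stands. The module is installed in compiled form; this text tells all that it offers. Calls block until the motion is done:
- manip.move_to(position, orientation): joint-space move of the TCP to a pose.
- manip.servo_line(position, orientation=None, rate=0.15): straight line of the TCP; orientation=None keeps the orientation; rate is the mean speed in m/s.
- manip.set_joints(angles): joint-space move.
- manip.command_gripper(opening, f_grip=None): finger opening in m; f_grip is the grip in N (None keeps the last); returns when the fingers have stopped.
- manip.hold(seconds).
- manip.solve_ik(position, orientation): joint angles nearest the present ones, or None.
- manip.camera(name): name is "scene" or "top" or "wrist"; returns a dict with "image" (384x512x3 uint8, red, green, blue), "fx", "fy", "cx", "cy" (pixels), "cam_to_world" (4x4, takes a point from camera to world coordinates); the wrist camera has in their place "mount" (4x4, takes a point from camera to tool coordinates, whose origin is the TCP and whose axes are the flange's). Camera axes: x right, y down, z forward; pixel columns grow to the right and rows downward; lengths in m; the calibration is good to about 2 mm. A picture is of the moment at which its call begins: read the wrist's pose just before it. There is no depth.
A pose or a line that the arm cannot do raises manip.IKError and nothing moves.
- manip.sign_off(): hands the job in; it is judged then, once.
Readings, each from a call of its own:
- manip.get_time(): time.
- manip.get_joint_positions(): joint angles.
- manip.get_joint_vel(): joint speeds.
- manip.get_tau(): joint torques, N m.
- manip.get_position(): TCP position.
- manip.get_ee_rot(): TCP orientation.
- manip.get_contact_force(): force on the tool from outside, world axes, zero at the start.
- manip.get_torque(): the same for the moment, N m.
- manip.get_width(): finger opening in m.
- manip.get_grip_force(): force on a finger pad.
Only numpy, scipy, OpenCV 4.12 (cv2) and the standard library are available. Lean on these libraries where they do the work, as an engineer would, in place of code of your own. Each camera call takes 0.05 s, during which the arm holds its last target. There are 200 camera calls.

### The job

Use the aluminium scoop to carry at least three of the orange balls from the blue trough into the steel hopper of the feeder, in one scoopful or several, without handling the balls with the gripper and leaving none outside the trough and hopper. Then put the scoop back upright, wholly on its black mat, and let go of it. Last, slide the black fader until its white line is level with the tip of the green arrow and let go; leave the red fader and the black round housing alone.

Things in the scene. Friction and masses are not known exactly. Their poses are not given: they have to be found in the camera images.
- scoop: aluminium scoop, loose, 0.2 kg: flat open bowl 120 long (x) x 90 wide (y), walls 42 high, 3 thick (sides from x = -30), floor 3 thick, open at its -x end, where the floor ends in a bevelled lip (1 mm rising to 6 mm in 26 mm); origin: centre of the underside, z up. A black bar handle above the bowl runs along x, 20 wide (y), 22 tall, z 84 to 106, from x = -35 to a post at the back (x 55 to 65)
- scoop_grip (a point): middle of the grip length of the scoop's bar handle, straight above the scoop's origin by 95 mm; close the fingers along the scoop's y
- scoop_lip (a point): middle of the scoop's front edge, at its underside, 60 mm to -x of the scoop's origin
- mat: black rubber mat, fixed, 180 (x) x 130 (y) x 4 high, the scoop's place; origin: centre of its underside
- bin: blue open trough, fixed, outside 320 (x) x 118 (y) x 75 high, walls 5 thick (a small rim outside reaches to 132), inside 108 wide, flat floor 5 mm above the table; origin: centre of its underside; its -x end, towards the robot, slopes 55 degrees from the floor at x = -115 up to 60 mm high; the balls lie there at the start, the +x end is empty
- ball0: orange plastic ball, 36 mm in diameter, 26 g, loose in the trough; origin: its centre
- ball1: orange plastic ball, 36 mm in diameter, 26 g, loose in the trough; origin: its centre
- ball2: orange plastic ball, 36 mm in diameter, 26 g, loose in the trough; origin: its centre
- ball3: orange plastic ball, 36 mm in diameter, 26 g, loose in the trough; origin: its centre
- ball4: orange plastic ball, 36 mm in diameter, 26 g, loose in the trough; origin: its centre
- feeder: green feeder with an open steel hopper on top, fixed: hopper 160 (x) x 200 (y) outside, walls 4 thick, inner floor 62 mm and rim 123 mm above the table; origin: centre of the underside
- panel: grey control panel, fixed, 200 (x) x 250 (y) x 30 high, with two fader tracks along its y, the red fader's 90 mm nearer to its -x side than the black one's; origin: centre of the underside
- amp (a joint): travel of the black fader along the panel's +y, 0 to 0.14 m; at 0 it stands 70 mm to the panel's -y side of the panel's middle. It stays where it is left
- amp_top (a point): middle of the top of the black fader's grip, 75 mm above the table; the grip is 46 (across the track, x) x 24 (along the track, y) x 44 tall, with a white line across its top at its middle
- rate_top (a point): middle of the top of the red fader's grip, the same size as the black one; to be left alone
- pointer: green arrow, fixed on the panel beside the black fader's track, 31 x 17 x 8 high, its tip towards the fader; its origin lies near the tip, at the height of the panel's top, axes as the panel's: the fader is on target when its white line has the same y in this frame
- housing: black round housing, a bystander, 110 in diameter, 42 high, open above with a steel hub; origin: centre of the underside; to be left alone
Mind the look-alikes: they are no part of the job. What is shaped like the ball2 but purple is not meant.

How it is judged:
On the way, in this order (a step that is already met when the one before it is completed fails the run):
1. a ball is carried in the scoop, lifted above the trough's rim (height (world z) of scoop above 0.08 m and ((x of ball0 in the frame of scoop between -0.06 and 0.06 m and y of ball0 in the frame of scoop between -0.045 and 0.045 m and z of ball0 in the frame of scoop between 0.005 and 0.07 m) or (x of ball1 in the frame of scoop between -0.06 and 0.06 m and y of ball1 in the frame of scoop between -0.045 and 0.045 m and z of ball1 in the frame of scoop between 0.005 and 0.07 m) or (x of ball2 in the frame of scoop between -0.06 and 0.06 m and y of ball2 in the frame of scoop between -0.045 and 0.045 m and z of ball2 in the frame of scoop between 0.005 and 0.07 m) or (x of ball3 in the frame of scoop between -0.06 and 0.06 m and y of ball3 in the frame of scoop between -0.045 and 0.045 m and z of ball3 in the frame of scoop between 0.005 and 0.07 m) or (x of ball4 in the frame of scoop between -0.06 and 0.06 m and y of ball4 in the frame of scoop between -0.045 and 0.045 m and z of ball4 in the frame of scoop between 0.005 and 0.07 m))), for 0.2 s.
2. at least three balls are in the feeder's hopper ((((horizontal distance between ball0 and feeder below 0.11 m and z of ball0 in the frame of feeder between 0.065 and 0.12 m) and (horizontal distance between ball1 and feeder below 0.11 m and z of ball1 in the frame of feeder between 0.065 and 0.12 m) and (horizontal distance between ball2 and feeder below 0.11 m and z of ball2 in the frame of feeder between 0.065 and 0.12 m)) or ((horizontal distance between ball0 and feeder below 0.11 m and z of ball0 in the frame of feeder between 0.065 and 0.12 m) and (horizontal distance between ball1 and feeder below 0.11 m and z of ball1 in the frame of feeder between 0.065 and 0.12 m) and (horizontal distance between ball3 and feeder below 0.11 m and z of ball3 in the frame of feeder between 0.065 and 0.12 m)) or ((horizontal distance between ball0 and feeder below 0.11 m and z of ball0 in the frame of feeder between 0.065 and 0.12 m) and (horizontal distance between ball1 and feeder below 0.11 m and z of ball1 in the frame of feeder between 0.065 and 0.12 m) and (horizontal distance between ball4 and feeder below 0.11 m and z of ball4 in the frame of feeder between 0.065 and 0.12 m)) or ((horizontal distance between ball0 and feeder below 0.11 m and z of ball0 in the frame of feeder between 0.065 and 0.12 m) and (horizontal distance between ball2 and feeder below 0.11 m and z of ball2 in the frame of feeder between 0.065 and 0.12 m) and (horizontal distance between ball3 and feeder below 0.11 m and z of ball3 in the frame of feeder between 0.065 and 0.12 m)) or ((horizontal distance between ball0 and feeder below 0.11 m and z of ball0 in the frame of feeder between 0.065 and 0.12 m) and (horizontal distance between ball2 and feeder below 0.11 m and z of ball2 in the frame of feeder between 0.065 and 0.12 m) and (horizontal distance between ball4 and feeder below 0.11 m and z of ball4 in the frame of feeder between 0.065 and 0.12 m)) or ((horizontal distance between ball0 and feeder below 0.11 m and z of ball0 in the frame of feeder between 0.065 and 0.12 m) and (horizontal distance between ball3 and feeder below 0.11 m and z of ball3 in the frame of feeder between 0.065 and 0.12 m) and (horizontal distance between ball4 and feeder below 0.11 m and z of ball4 in the frame of feeder between 0.065 and 0.12 m)) or ((horizontal distance between ball1 and feeder below 0.11 m and z of ball1 in the frame of feeder between 0.065 and 0.12 m) and (horizontal distance between ball2 and feeder below 0.11 m and z of ball2 in the frame of feeder between 0.065 and 0.12 m) and (horizontal distance between ball3 and feeder below 0.11 m and z of ball3 in the frame of feeder between 0.065 and 0.12 m)) or ((horizontal distance between ball1 and feeder below 0.11 m and z of ball1 in the frame of feeder between 0.065 and 0.12 m) and (horizontal distance between ball2 and feeder below 0.11 m and z of ball2 in the frame of feeder between 0.065 and 0.12 m) and (horizontal distance between ball4 and feeder below 0.11 m and z of ball4 in the frame of feeder between 0.065 and 0.12 m)) or ((horizontal distance between ball1 and feeder below 0.11 m and z of ball1 in the frame of feeder between 0.065 and 0.12 m) and (horizontal distance between ball3 and feeder below 0.11 m and z of ball3 in the frame of feeder between 0.065 and 0.12 m) and (horizontal distance between ball4 and feeder below 0.11 m and z of ball4 in the frame of feeder between 0.065 and 0.12 m)) or ((horizontal distance between ball2 and feeder below 0.11 m and z of ball2 in the frame of feeder between 0.065 and 0.12 m) and (horizontal distance between ball3 and feeder below 0.11 m and z of ball3 in the frame of feeder between 0.065 and 0.12 m) and (horizontal distance between ball4 and feeder below 0.11 m and z of ball4 in the frame of feeder between 0.065 and 0.12 m)))), for 0.2 s.
3. the scoop is back upright on its mat, wholly on it, and released (horizontal distance between scoop and mat below 0.05 m and height (world z) of scoop below 0.009 m and angle between scoop's own z axis and vertical below 0.1 rad and linear speed of scoop below 0.02 m/s and contact force between the fingers and scoop below 0.1 N), for 0.2 s.
4. the black fader is at the green arrow (y of amp_top in the frame of pointer between -0.006 and 0.006 m and velocity of joint amp between -0.01 and 0.01 m/s), for 0.2 s.
At the end, for the whole second after the job is handed in: At least three balls lie in the hopper and every other ball in the hopper or the trough; the scoop rests upright and released on its mat (its middle within 50 mm of the mat's middle); the black fader's line is within 6 mm of the arrow's tip and at rest (all of step 3 and all of step 4 and (((horizontal distance between ball0 and feeder below 0.11 m and z of ball0 in the frame of feeder between 0.065 and 0.12 m) and (horizontal distance between ball1 and feeder below 0.11 m and z of ball1 in the frame of feeder between 0.065 and 0.12 m) and (horizontal distance between ball2 and feeder below 0.11 m and z of ball2 in the frame of feeder between 0.065 and 0.12 m)) or ((horizontal distance between ball0 and feeder below 0.11 m and z of ball0 in the frame of feeder between 0.065 and 0.12 m) and (horizontal distance between ball1 and feeder below 0.11 m and z of ball1 in the frame of feeder between 0.065 and 0.12 m) and (horizontal distance between ball3 and feeder below 0.11 m and z of ball3 in the frame of feeder between 0.065 and 0.12 m)) or ((horizontal distance between ball0 and feeder below 0.11 m and z of ball0 in the frame of feeder between 0.065 and 0.12 m) and (horizontal distance between ball1 and feeder below 0.11 m and z of ball1 in the frame of feeder between 0.065 and 0.12 m) and (horizontal distance between ball4 and feeder below 0.11 m and z of ball4 in the frame of feeder between 0.065 and 0.12 m)) or ((horizontal distance between ball0 and feeder below 0.11 m and z of ball0 in the frame of feeder between 0.065 and 0.12 m) and (horizontal distance between ball2 and feeder below 0.11 m and z of ball2 in the frame of feeder between 0.065 and 0.12 m) and (horizontal distance between ball3 and feeder below 0.11 m and z of ball3 in the frame of feeder between 0.065 and 0.12 m)) or ((horizontal distance between ball0 and feeder below 0.11 m and z of ball0 in the frame of feeder between 0.065 and 0.12 m) and (horizontal distance between ball2 and feeder below 0.11 m and z of ball2 in the frame of feeder between 0.065 and 0.12 m) and (horizontal distance between ball4 and feeder below 0.11 m and z of ball4 in the frame of feeder between 0.065 and 0.12 m)) or ((horizontal distance between ball0 and feeder below 0.11 m and z of ball0 in the frame of feeder between 0.065 and 0.12 m) and (horizontal distance between ball3 and feeder below 0.11 m and z of ball3 in the frame of feeder between 0.065 and 0.12 m) and (horizontal distance between ball4 and feeder below 0.11 m and z of ball4 in the frame of feeder between 0.065 and 0.12 m)) or ((horizontal distance between ball1 and feeder below 0.11 m and z of ball1 in the frame of feeder between 0.065 and 0.12 m) and (horizontal distance between ball2 and feeder below 0.11 m and z of ball2 in the frame of feeder between 0.065 and 0.12 m) and (horizontal distance between ball3 and feeder below 0.11 m and z of ball3 in the frame of feeder between 0.065 and 0.12 m)) or ((horizontal distance between ball1 and feeder below 0.11 m and z of ball1 in the frame of feeder between 0.065 and 0.12 m) and (horizontal distance between ball2 and feeder below 0.11 m and z of ball2 in the frame of feeder between 0.065 and 0.12 m) and (horizontal distance between ball4 and feeder below 0.11 m and z of ball4 in the frame of feeder between 0.065 and 0.12 m)) or ((horizontal distance between ball1 and feeder below 0.11 m and z of ball1 in the frame of feeder between 0.065 and 0.12 m) and (horizontal distance between ball3 and feeder below 0.11 m and z of ball3 in the frame of feeder between 0.065 and 0.12 m) and (horizontal distance between ball4 and feeder below 0.11 m and z of ball4 in the frame of feeder between 0.065 and 0.12 m)) or ((horizontal distance between ball2 and feeder below 0.11 m and z of ball2 in the frame of feeder between 0.065 and 0.12 m) and (horizontal distance between ball3 and feeder below 0.11 m and z of ball3 in the frame of feeder between 0.065 and 0.12 m) and (horizontal distance between ball4 and feeder below 0.11 m and z of ball4 in the frame of feeder between 0.065 and 0.12 m))) and ((horizontal distance between ball0 and feeder below 0.11 m and z of ball0 in the frame of feeder between 0.065 and 0.12 m) or (x of ball0 in the frame of bin between -0.16 and 0.16 m and y of ball0 in the frame of bin between -0.059 and 0.059 m and z of ball0 in the frame of bin between 0.01 and 0.075 m)) and ((horizontal distance between ball1 and feeder below 0.11 m and z of ball1 in the frame of feeder between 0.065 and 0.12 m) or (x of ball1 in the frame of bin between -0.16 and 0.16 m and y of ball1 in the frame of bin between -0.059 and 0.059 m and z of ball1 in the frame of bin between 0.01 and 0.075 m)) and ((horizontal distance between ball2 and feeder below 0.11 m and z of ball2 in the frame of feeder between 0.065 and 0.12 m) or (x of ball2 in the frame of bin between -0.16 and 0.16 m and y of ball2 in the frame of bin between -0.059 and 0.059 m and z of ball2 in the frame of bin between 0.01 and 0.075 m)) and ((horizontal distance between ball3 and feeder below 0.11 m and z of ball3 in the frame of feeder between 0.065 and 0.12 m) or (x of ball3 in the frame of bin between -0.16 and 0.16 m and y of ball3 in the frame of bin between -0.059 and 0.059 m and z of ball3 in the frame of bin between 0.01 and 0.075 m)) and ((horizontal distance between ball4 and feeder below 0.11 m and z of ball4 in the frame of feeder between 0.065 and 0.12 m) or (x of ball4 in the frame of bin between -0.16 and 0.16 m and y of ball4 in the frame of bin between -0.059 and 0.059 m and z of ball4 in the frame of bin between 0.01 and 0.075 m))); the robot touches nothing.
It fails at once if the gripper fingers press on a ball (over 2 N) (contact force between the fingers and ball0 above 2 N or contact force between the fingers and ball1 above 2 N or contact force between the fingers and ball2 above 2 N or contact force between the fingers and ball3 above 2 N or contact force between the fingers and ball4 above 2 N).
It fails at once if the red fader is moved more than 10 mm (distance of rate_top from where it was at the start of the episode above 0.01 m).
It fails at once if the black housing is pushed more than 20 mm (distance of housing from where it was at the start of the episode above 0.02 m).
It also fails if it takes over 67 s, if anything falls off the work surface, if the arm or the gripper's body presses on something with over 40 N, if the wrist force passes 120 N, or if a joint passes its speed limit or range.

## Working session

There is one attempt and no reset: what is moved stays moved. The work goes in short steps, each a Python script; the robot and the scene stay as the last script left them, time stands still between calls to the robot, and variables do not carry over. Pictures are saved under pics/ and viewed, at most 10 in all, crops included, and the job is handed in when it is done.

```bash
mkdir -p pics
python3 - <<'E'
from rig import manip
import cv2,numpy as np
for n in("top","scene"):
    c=manip.camera(n); cv2.imwrite(f"pics/{n}0.png",cv2.resize(c["image"][:,:,::-1],(768,576) ,interpolation=cv2.INTER_CUBIC)); cv2.imwrite(f"/tmp/{n}0.png",c["image"][:,:,::-1])
    print(n,c["fx"],c["fy"],c["cx"],c["cy"],np.round(c["cam_to_world"],4).tolist())
print(manip.get_time(),manip.get_ee_rot())
E
```

```text
top 460.01183101585167 460.01183101585167 253.0410024509245 194.72214259668473 [[0.0031, -0.9974, 0.0725, 0.4357], [-1.0, -0.0035, -0.0062, -0.0175], [0.0064, -0.0724, -0.9974, 1.3984], [0.0, 0.0, 0.0, 1.0]]
scene 358.7115302619115 358.7115302619115 259.2117961302273 188.39801643453322 [[0.4004, 0.7462, -0.5319, 0.9588], [0.9162, -0.3362, 0.218, -0.1829], [-0.0161, -0.5746, -0.8183, 0.772], [0.0, 0.0, 0.0, 1.0]]
0.1 [-3.11855253e+00 -3.67859958e-01  1.99760157e-04]
```

View pics/top0.png

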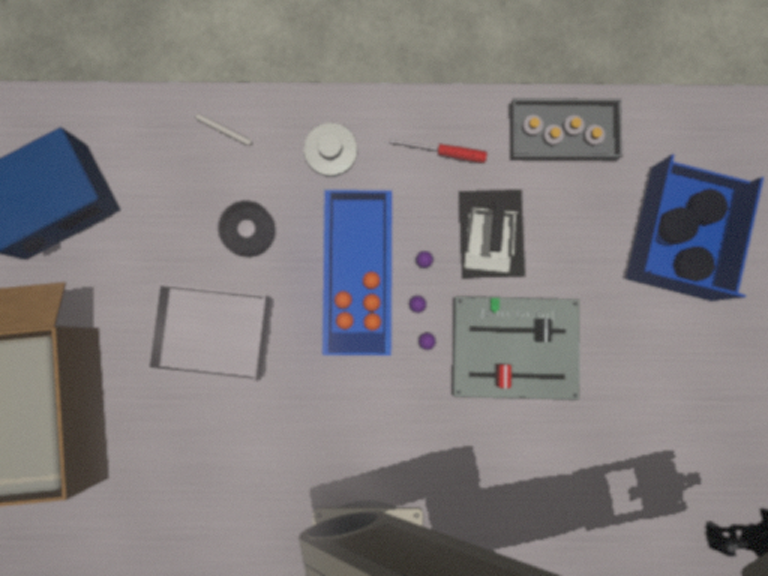

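View pics/scene0.png

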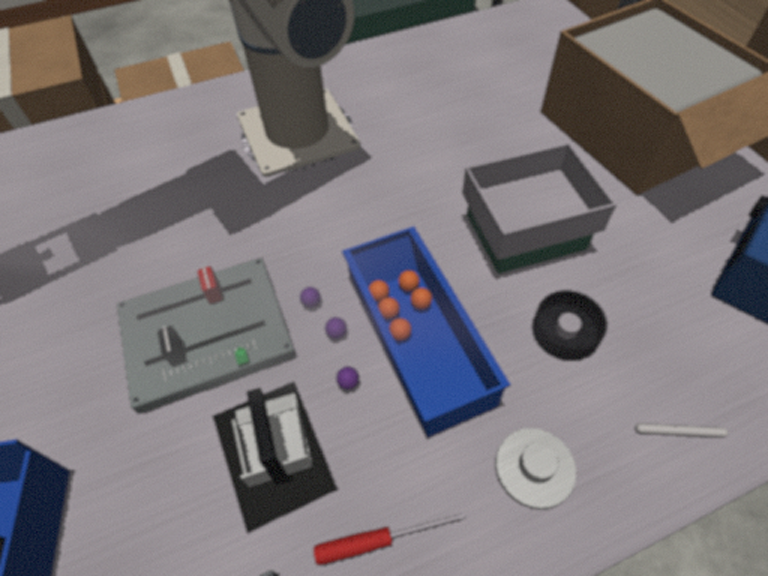

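```bash
cat > h.py <<'E'
from rig import manip
import cv2,numpy as np
from scipy.spatial.transform import Rotation as R
def R0(yaw=0,pitch=0): # scoop frame -> tool frame; pitch>0 = lip up
    S=R.from_euler('ZY',[yaw,pitch])
    return S
def ray(K,T,u,v,z):
    d=T[:3,:3]@np.array([(u-K[2])/K[0],(v-K[3])/K[1],1.]);o=T[:3,3]
    return o+d*(z-o[2])/d[2]
def shot(name):
    p=manip.get_position();r=manip.get_ee_rot()
    c=manip.camera(name);K=[c[k] for k in("fx","fy","cx","cy")]
    if name=="wrist":
        T=np.eye(4);T[:3,:3]=R.from_rotvec(r).as_matrix();T[:3,3]=p;T=T@c["mount"]
    else:T=c["cam_to_world"]
    return c["image"],K,np.array(T)
def proj(K,T,P):
    q=np.linalg.inv(T)@np.append(P,1);return K[0]*q[0]/q[2]+K[2],K[1]*q[1]/q[2]+K[3]
E
python3 - <<'E'
from h import *
im,K,T=shot("top")
hsv=cv2.cvtColor(im,cv2.COLOR_RGB2HSV)
def comps(lo,hi,zs,amin=15):
    m=cv2.inRange(hsv,lo,hi)
    m=cv2.morphologyEx(m,cv2.MORPH_CLOSE,np.ones((3,3)))
    cs,_=cv2.findContours(m,cv2.RETR_EXTERNAL,cv2.CHAIN_APPROX_NONE)
    for c in cs:
        if cv2.contourArea(c)<amin: continue
        b=cv2.boxPoints(cv2.minAreaRect(c));M=cv2.moments(c)
        cen=(M['m10']/M['m00'],M['m01']/M['m00'])
        print(np.round(cen,1),cv2.contourArea(c),"c",np.round(ray(K,T,*cen,zs)[:2],4),"box",np.round([ray(K,T,*q,zs)[:2] for q in b],3).tolist())
print("orange");comps((3,120,120),(14,255,255),.023)
print("blue");comps((105,120,60),(125,255,255),.075,500)
print("green");comps((50,100,80),(75,255,255),.038,5)
print("red");comps((170,120,80),(180,255,255),.075)
def P(u,v,z): return np.round(ray(K,T,(u+.5)/1.5-.5,(v+.5)/1.5-.5,z)[:2],3).tolist()
print("hop",[P(*q,.123) for q in((160,287),(271,295),(261,380),(151,367))])
print("mat",[P(*q,.004) for q in((459,191),(522,190),(524,276),(461,279))])
print("panel",[P(*q,.03) for q in((455,297),(578,299),(579,399),(453,397))])
print("handle",P(487,205,.106),P(487,252,.106),"lip",P(465,271,.004),P(510,273,.004))
print("amp",P(543,330,.075),"line",P(547,330,.075),"ptr",P(495,305,.035))
J=manip.get_joint_positions()
print(manip.camera("wrist")["mount"])
E
```

```text
orange
[229.4 213.3] 60.5 c [0.4797 0.0444] box [[0.481, 0.064], [0.499, 0.046], [0.479, 0.026], [0.461, 0.044]]
[247.7 207.4] 120.0 c [ 0.4975 -0.0101] box [[0.529, 0.004], [0.529, -0.023], [0.466, -0.023], [0.466, 0.004]]
[228.4 199.5] 61.0 c [0.5211 0.0478] box [[0.521, 0.065], [0.539, 0.048], [0.521, 0.029], [0.503, 0.047]]
[247.1 186.5] 60.0 c [ 0.5604 -0.0081] box [[0.574, 0.004], [0.574, -0.02], [0.547, -0.02], [0.547, 0.004]]
blue
[238.5 182.2] 4279.0 c [0.568  0.0163] box [[0.726, 0.083], [0.727, -0.045], [0.416, -0.046], [0.416, 0.08]]
[461.4 153.4] 3463.0 c [ 0.6546 -0.6321] box [[0.567, -0.532], [0.799, -0.59], [0.756, -0.779], [0.525, -0.719]]
[ 26.9 124.4] 3148.0 c [0.7346 0.6326] box [[0.75, 0.783], [0.854, 0.595], [0.712, 0.517], [0.61, 0.704]]
green
[329.4 202.7] 22.0 c [ 0.5117 -0.2524] box [[0.523, -0.245], [0.523, -0.257], [0.499, -0.257], [0.499, -0.245]]
red
hop [[0.537, 0.381], [0.523, 0.176], [0.366, 0.192], [0.39, 0.394]]
mat [[0.746, -0.188], [0.749, -0.317], [0.571, -0.319], [0.565, -0.191]]
panel [[0.526, -0.176], [0.523, -0.421], [0.326, -0.419], [0.329, -0.171]]
handle [0.696, -0.228] [0.607, -0.228] lip [0.581, -0.199] [0.577, -0.291]
amp [0.461, -0.339] line [0.461, -0.347] ptr [0.51, -0.254]
[[ 7.64458075e-04 -9.64727320e-01 -2.63250097e-01  6.71548288e-02]
 [ 9.99999642e-01  8.33015258e-04 -1.48812010e-04  5.28485410e-04]
 [ 3.62854360e-04 -2.63249889e-01  9.64727611e-01 -1.19050309e-01]
 [ 0.00000000e+00  0.00000000e+00  0.00000000e+00  1.00000000e+00]]
```

Run:
```python
from h import *
dn=[np.pi,0,0]
for i,p in enumerate([(0.62,-.25,.36),(.60,.018,.36)]):
    manip.move_to(p,dn)
    im,K,T=shot("wrist"); np.savez(f"/tmp/w{i}.npz",im=im,K=K,T=T)
    cv2.imwrite(f"pics/w{i}.png",cv2.resize(im[:,:,::-1],(768,576),interpolation=cv2.INTER_CUBIC))
    print(manip.get_position(),K,manip.get_time())
```

```text
[ 0.61950911 -0.25091228  0.3597897 ] [267.25950003549536, 267.25950003549536, 253.43403257895224, 194.4127649173412] 2.4167
[0.60038436 0.01666922 0.36000729] [267.25950003549536, 267.25950003549536, 253.43403257895224, 194.4127649173412] 3.5083
```

View pics/w0.png

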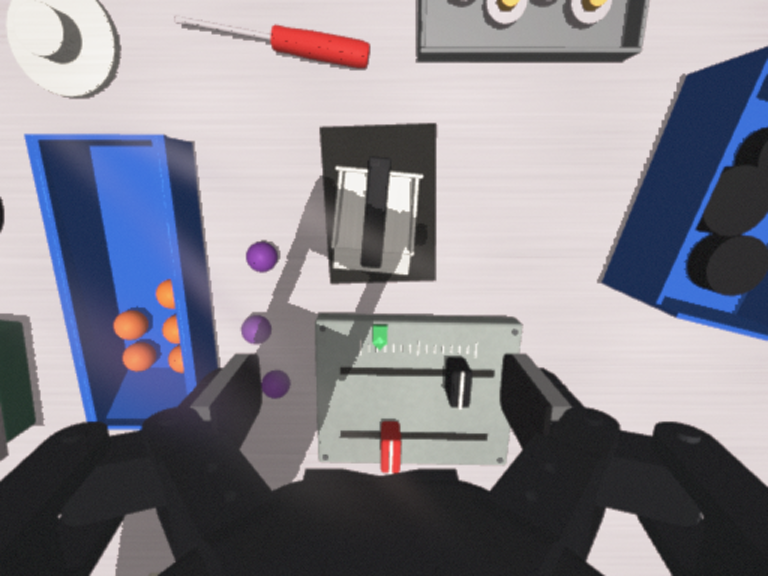

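View pics/w1.png

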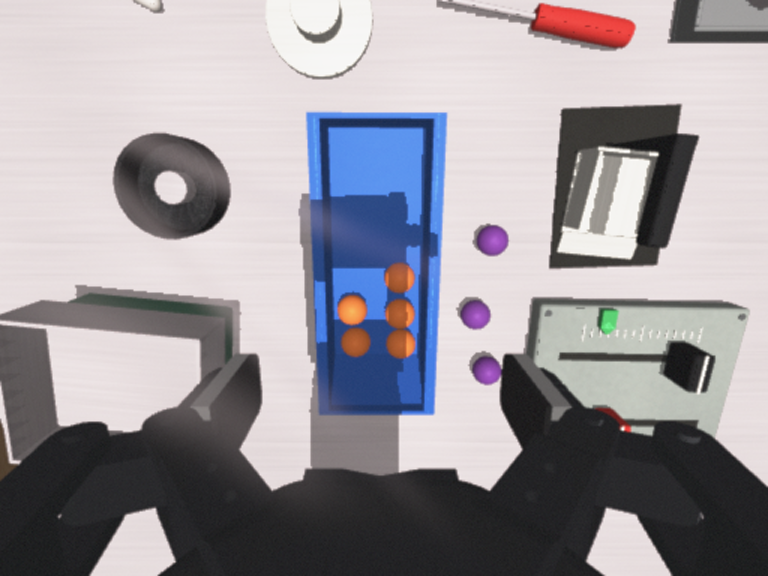

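Run:
```python
from h import *
w=[np.load(f"/tmp/w{i}.npz") for i in(0,1)]
def P(i,u,v,z): return np.round(ray(w[i]["K"],w[i]["T"],(u+.5)/1.5-.5,(v+.5)/1.5-.5,z)[:2],4).tolist()
print("scoop back corners",P(0,336,168,.046),P(0,423,177,.046),"lip",P(0,333,270,.008),P(0,408,275,.008))
print("handle back",P(0,368,158,.11),P(0,390,158,.11),"front",P(0,361,265,.11),P(0,381,266,.11))
print("mat",[P(0,*q,.004) for q in((320,128),(436,124),(436,279),(331,283))])
print("panel",[P(0,*q,.03) for q in((317,316),(521,320),(507,463),(318,461))])
print("ptr",[P(0,*q,.038) for q in((372,325),(388,325),(380,347))],P(1,607,333,.038))
print("amp line",P(0,462,375,.075),"red",P(0,393,450,.075),"w1 amp",P(1,707,372,.075))
print("bin top outer",[P(1,*q,.075) for q in((306,113),(447,113),(434,414),(319,414))])
print("bin top inner",[P(1,*q,.075) for q in((318,118),(436,118))],"floor",[P(1,*q,.005) for q in((329,128),(424,128))])
print("balls",[P(1,*q,.023) for q in((399,278),(351,310),(400,314),(355,343),(400,344))])
print("hop right edge",P(1,240,303,.123),P(1,232,355,.123))
for i in(0,1):
  hsv=cv2.cvtColor(w[i]["im"],cv2.COLOR_RGB2HSV)
  m=cv2.inRange(hsv,(50,100,80),(75,255,255));v,u=np.nonzero(m[150:260]);v=v+150;k=u>200
  u,v=u[k],v[k];print("green",i,u.min(),u.max(),v.min(),v.max(),u.mean(),v.mean(),ray(w[i]["K"],w[i]["T"],u.mean(),v.mean(),.038)[:2])
  for r in range(v.min(),v.max()+1): print(r,u[v==r].min(),u[v==r].max(),end="; ")
```

```text
scoop back corners [0.701, -0.2053] [0.6921, -0.2953] lip [0.5853, -0.1942] [0.5791, -0.2843]
handle back [0.7073, -0.2403] [0.7073, -0.2595] front [0.6121, -0.2329] [0.6111, -0.2517]
mat [[0.7446, -0.1844], [0.7487, -0.3124], [0.5732, -0.3187], [0.5682, -0.1908]]
panel [[0.5346, -0.1762], [0.5296, -0.4174], [0.331, -0.4173], [0.334, -0.1691]]
ptr [[0.5262, -0.2413], [0.5262, -0.2599], [0.4986, -0.2506]] [0.4973, -0.2493]
amp line [0.481, -0.3414] red [0.3845, -0.2658] w1 amp [0.4656, -0.3443]
bin top outer [[0.7301, 0.086], [0.7301, -0.0454], [0.4131, -0.0445], [0.4131, 0.0866]]
bin top inner [[0.7258, 0.0749], [0.7258, -0.0353]] floor [[0.7256, 0.0733], [0.7257, -0.0315]]
balls [[0.56, -0.0051], [0.5208, 0.0517], [0.5157, -0.0068], [0.4785, 0.0477], [0.4771, -0.0073]]
hop right edge [0.5598, 0.1469] [0.5075, 0.1594]
green 0 249 257 217 232 252.921875 223.671875 [ 0.51282146 -0.25015309]
217 249 257; 218 249 257; 219 249 257; 220 249 257; 221 249 257; 222 249 257; 223 249 257; 224 249 257; 225 249 257; 226 249 257; 227 249 257; 228 249 257; 229 249 256; 230 250 255; 231 251 254; 232 252 253; green 1 399 411 206 222 405.0189873417722 212.98101265822785 [ 0.51375562 -0.24772246]
206 401 408; 207 401 411; 208 400 411; 209 401 411; 210 401 411; 211 401 410; 212 400 410; 213 400 410; 214 399 410; 215 399 410; 216 400 409; 217 400 409; 218 400 409; 219 401 408; 220 402 407; 221 403 406; 222 404 404;
```

```bash
cat >> h.py <<'E'
F=np.array([.454,.286]);FY=-.09
BX,BY,BYAW=.571,.0195,.003
FOOT=BX-.115
def lip(x,y,z,yaw=0,pitch=0,dx=.06):
    """TCP pose for which the scoop's lip point (dx=.06) or origin (dx=0) is at x,y,z"""
    S=R.from_euler('ZY',[yaw,pitch],degrees=False)
    p=np.array([x,y,z])+S.apply([dx,0,.098])
    return p,(S*R.from_euler('x',np.pi)).as_rotvec()
d2=np.deg2rad
def dig():
    out=[(*lip(.655,BY,.0065,BYAW,0,0),.12),(*lip(FOOT+.004,BY,.0065,BYAW,0),.08)]
    for a in(6,12,18,24):
        h=.12*np.sin(d2(a))
        out.append((*lip(FOOT+.005-h/np.tan(d2(55)),BY,.008+h,BYAW,d2(a)),.06))
    out.append((*lip(.44,BY,.26,BYAW,d2(24)),.12))
    return out
DUMP=[(24,.20),(10,.16),(0,.140),(-8,.130),(-16,.118),(-24,.110),(-32,.105),(-42,.105),(-50,.105)]
def dump():
    c,s=np.cos(FY),np.sin(FY);x,y=F+.02*np.array([c,s])
    return [(*lip(x,y,z,FY,d2(a)),.05) for a,z in DUMP]
E
python3 - <<'E'
from h import *
L=dig()+dump()
for p,r,_ in L+[(*lip(.659,-.2516,.004,.035,0,0),0),(*lip(.642,-.2445,.004,-.087,0,0),0),([.465,-.34,.06],[np.pi,0,0],0)]:
    q=manip.solve_ik(p,r);print(np.round(p,3),None if q is None else np.round(q,2))
E
```

```text
[0.655 0.02  0.105] [ 0.01  0.65  1.64 -0.    0.85  1.58]
[0.52  0.02  0.105] [ 0.01  0.5   1.95 -0.    0.69  1.58]
[0.522 0.02  0.112] [0.01 0.52 1.88 0.   0.84 1.58]
[0.523 0.02  0.116] [0.01 0.56 1.81 0.   0.98 1.58]
[0.522 0.02  0.12 ] [0.01 0.59 1.75 0.   1.11 1.58]
[0.521 0.02  0.122] [0.01 0.64 1.69 0.   1.24 1.58]
[0.535 0.02  0.325] [0.01 0.41 1.53 0.   1.62 1.58]
[0.568 0.276 0.265] [0.36 0.59 1.38 0.18 1.55 1.98]
[0.55  0.277 0.246] [0.41 0.48 1.56 0.09 1.25 2.04]
[0.534 0.279 0.238] [ 0.46  0.41  1.69 -0.    1.04  2.12]
[0.52  0.28  0.235] [ 0.51  0.35  1.8  -0.1   0.88  2.23]
[0.504 0.281 0.229] [ 0.57  0.31  1.9  -0.26  0.73  2.41]
[0.489 0.283 0.224] None
[0.473 0.284 0.22 ] None
[0.453 0.286 0.218] None
[0.438 0.287 0.214] None
[ 0.659 -0.252  0.102] [-0.38  0.71  1.51  0.    0.91  1.15]
[ 0.642 -0.244  0.102] [-0.38  0.69  1.56 -0.    0.89  1.28]
[ 0.465 -0.34   0.06 ] [-0.65  0.63  1.83 -0.    0.67  0.92]
```

```bash
cat >> h.py <<'E'
DY=.5;OFF=.025
def dump():
    x,y=F+OFF*np.array([np.cos(DY),np.sin(DY)])
    return [(*lip(x,y,z,DY,d2(a)),.06) for a,z in DUMP]
E
python3 - <<'E'
from h import *
for DYv in(.35,.5):
  import h;h.DY=DYv
  for p,r,_ in h.dump():
    q=manip.solve_ik(p,r);print(np.round(p,3),None if q is None else np.round(q,2))
# grasp scoop
p,r=lip(.642,-.2445,.004,-.087,0,0)
manip.move_to(p+[0,0,.12],r);manip.servo_line(p,r,.12)
manip.command_gripper(0.0,100);print(manip.get_width(),manip.get_grip_force(),manip.get_contact_force(),manip.get_time())
manip.servo_line(p+[0,0,.10],rate=.12);print(manip.get_width(),manip.get_contact_force(),manip.get_time())
im,K,T=shot("scene");cv2.imwrite("pics/s1.png",im[:,:,::-1])
E
```

```text
[0.566 0.327 0.265] [0.48 0.65 1.28 0.05 1.63 1.7 ]
[0.549 0.321 0.246] [0.5  0.52 1.5  0.03 1.3  1.71]
[0.534 0.315 0.238] [0.51 0.43 1.65 0.   1.06 1.73]
[0.52  0.31  0.235] [ 0.53  0.37  1.77 -0.03  0.86  1.77]
[0.506 0.305 0.229] [ 0.55  0.31  1.9  -0.09  0.66  1.83]
[0.492 0.3   0.224] [ 0.57  0.27  2.02 -0.2   0.45  1.96]
[0.476 0.294 0.22 ] [ 0.6   0.24  2.13 -0.53  0.26  2.3 ]
[0.458 0.287 0.218] None
[0.443 0.282 0.214] [ 0.67  0.27  2.36  3.79  0.42 -1.96]
[0.559 0.343 0.265] [0.53 0.65 1.27 0.01 1.64 1.6 ]
[0.543 0.334 0.246] [0.53 0.52 1.49 0.01 1.3  1.6 ]
[0.529 0.327 0.238] [0.53 0.44 1.65 0.   1.06 1.61]
[0.516 0.32  0.235] [ 0.54  0.37  1.77 -0.01  0.86  1.61]
[0.503 0.313 0.229] [ 0.54  0.31  1.9  -0.02  0.65  1.63]
[0.489 0.305 0.224] [ 0.55  0.27  2.02 -0.04  0.44  1.65]
[0.475 0.297 0.22 ] [ 0.55  0.24  2.14 -0.13  0.21  1.74]
[0.458 0.288 0.218] None
[0.444 0.28  0.214] [ 0.57  0.26  2.38  3.29  0.37 -1.66]
0.018520849851674088 98.39614033699036 [-0.23301732 -0.13822909  3.62791676] 6.425
0.018582934711255442 [ 0.12866305 -0.35967508 -2.05118299] 7.4083
```

View pics/s1.png

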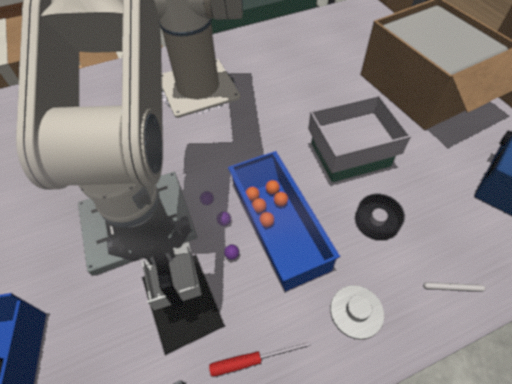

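Run:
```python
from h import *
L=dig();p,r,_=L[0]
manip.servo_line(manip.get_position()+[0,0,.05],rate=.2)
manip.move_to(p+[0,0,.14],r)
manip.servo_line(p+[0,0,.01],r,.12); manip.servo_line(p,r,.04);print("down",manip.get_contact_force(),manip.get_position()-p)
for i,(p,r,v) in enumerate(L[1:-1]):
    manip.servo_line(p,r,v);print(i,np.round(manip.get_contact_force(),1),np.round(manip.get_position()-p,4),manip.get_time())
    if i==0:
        im,K,T=shot("scene");cv2.imwrite("pics/s2a.png",im[:,:,::-1])
im,K,T=shot("scene");im0=cv2.imread("pics/s2a.png");cv2.imwrite("pics/s2.png",cv2.resize(np.hstack([im0[80:320,130:370],im[80:320,130:370,::-1]]),None,fx=1.6,fy=1.6,interpolation=cv2.INTER_CUBIC))
```

```text
down [ 0.61371719 -1.29285333 -2.28254229] [-2.43952778e-04  3.03427596e-05 -3.29551058e-04]
0 [ 0.3  0.4 -2.7] [0.0004 0.     0.    ] 12.3583
1 [ 0.5 -0.3 -3. ] [ 0.0016  0.     -0.    ] 12.6833
2 [ 0.2 -0.2 -3.8] [ 0.0006 -0.     -0.0007] 12.9417
3 [ 0.3  0.1 -5. ] [ 0.0002 -0.     -0.0009] 13.2
4 [ 0.6 -0.1 -2. ] [ 0.     -0.     -0.0006] 13.4583
```

View pics/s2.png

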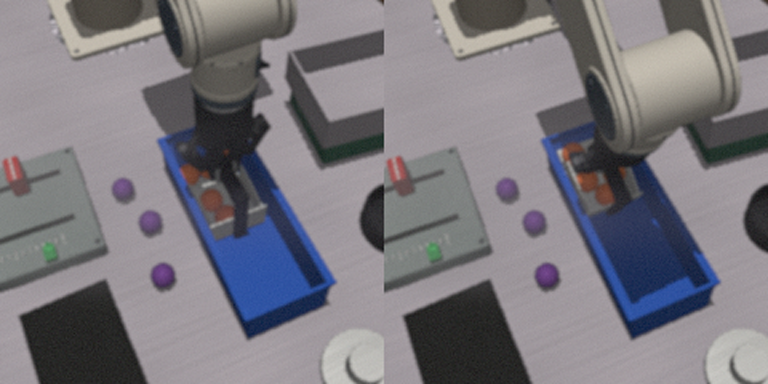

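Run:
```python
from h import *
manip.servo_line(*lip(.46,BY,.08,BYAW,d2(30)),.08)
manip.servo_line(*lip(.51,BY,.26,BYAW,d2(30)),.12);manip.hold(.3)
print(manip.get_contact_force(),manip.get_time())
im,K,T=shot("scene");a=cv2.resize(im[60:320,110:400,::-1],None,fx=1.35,fy=1.35,interpolation=cv2.INTER_CUBIC)
im,K,T=shot("top");b=cv2.resize(im[80:270,170:330,::-1],(int(160*351/190),351),interpolation=cv2.INTER_CUBIC)
cv2.imwrite("pics/s3.png",np.hstack([a[:351],b]))
```

```text
[-0.40507698 -0.39306249 -3.54912157] 16.1833
```

View pics/s3.png

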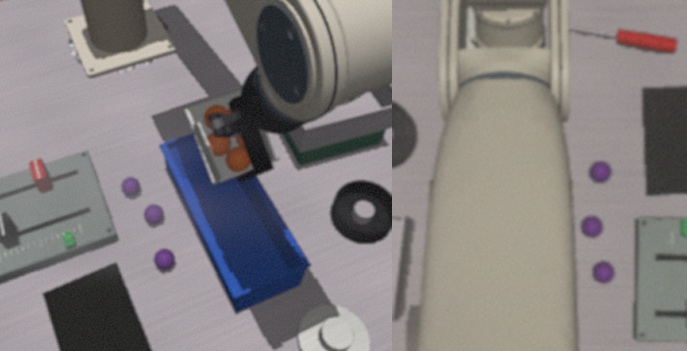

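Run:
```python
import h
from h import *
h.DUMP=[(28,.21),(10,.16),(0,.140),(-8,.130),(-16,.118),(-24,.110),(-30,.106),(-35,.105)]
L=h.dump()
for i,(p,r,v) in enumerate(L):
    manip.servo_line(p,r,.15 if i==0 else .04)
    print(i,np.round(manip.get_contact_force(),1),round(manip.get_time(),1))
manip.hold(.7);print(manip.get_contact_force())
# retreat up, level
p,r,_=L[-1]
manip.servo_line(p+[0.03,0.015,.10],r,.15);print(manip.get_contact_force(),manip.get_time())
p,r=lip(.60,.12,.20,.3,0);manip.move_to(p,r)
im,K,T=shot("scene");a=cv2.resize(im[60:320,110:430,::-1],None,fx=1.3,fy=1.3,interpolation=cv2.INTER_CUBIC)
im,K,T=shot("top");b=cv2.resize(im[80:270,90:280,::-1],(338,338),interpolation=cv2.INTER_CUBIC)
cv2.imwrite("pics/s4.png",np.hstack([a,b]))
```

```text
0 [ 0.4  0.6 -3.3] 18.6
1 [ 0.8  0.2 -3.9] 19.6
2 [ 0.2 -0.5 -3.7] 20.2
3 [-0.2  0.  -3. ] 20.7
4 [ 0.3  0.8 -3.2] 21.3
5 [ 0.   0.8 -3.9] 21.8
6 [ 0.8 -0.2 -2.4] 22.3
7 [-0.5  0.  -2.3] 22.7
[-0.29513679 -0.50267235 -2.56290045]
[ 0.34661125  0.01947157 -2.97583194] 24.2417
```

View pics/s4.png

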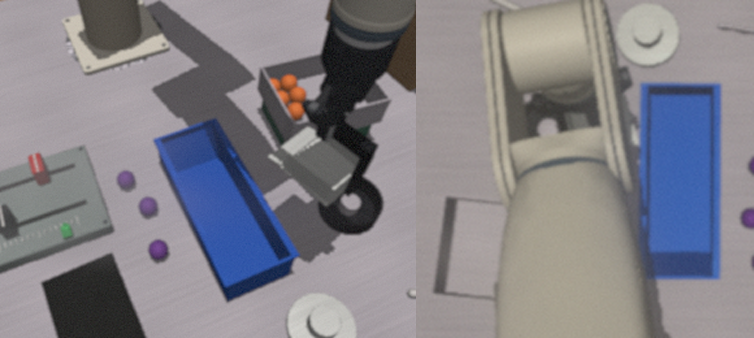

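Run:
```python
from h import *
p,r=lip(.657,-.2515,.0045,.035,0,0)
manip.servo_line(manip.get_position()+[0,0,.04],rate=.2)
manip.move_to(p+[0,0,.15],r)
manip.servo_line(p+[0,0,.015],r,.12);f0=manip.get_contact_force()[2]
manip.servo_line(p,r,.03);print(f0,manip.get_contact_force(),manip.get_position()-p)
manip.command_gripper(.085);manip.hold(.3)
manip.servo_line(p+[0,0,.15],r,.15)
manip.move_to([.60,-.22,.36],[np.pi,0,0]);print(manip.get_time())
im,K,T=shot("wrist");np.savez("/tmp/w2.npz",im=im,K=K,T=T)
cv2.imwrite("pics/w2.png",cv2.resize(im[:,:,::-1],(768,576),interpolation=cv2.INTER_CUBIC))
```

```text
-2.0404160175093136 [-1.07639715  0.46986958 -0.27713321] [-2.66456354e-05  1.33438778e-05 -1.56854157e-05]
31.7083
```

View pics/w2.png

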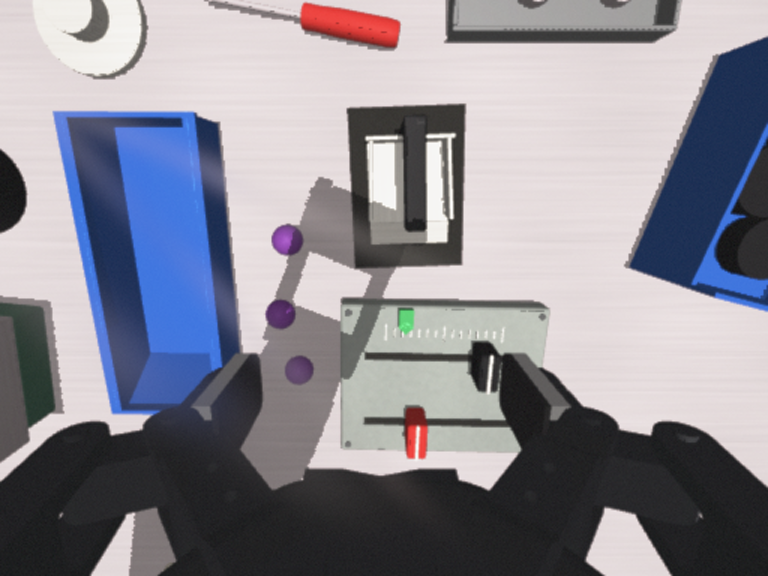

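Run:
```python
from h import *
w=np.load("/tmp/w2.npz");K,T=w["K"],w["T"]
def P(u,v,z): return np.round(ray(K,T,(u+.5)/1.5-.5,(v+.5)/1.5-.5,z)[:2],4)
hsv=cv2.cvtColor(w["im"],cv2.COLOR_RGB2HSV)
m=cv2.inRange(hsv,(50,100,80),(75,255,255));m[:190]=0;m[240:]=0;m[:,:240]=0;v,u=np.nonzero(m)
print("tip",ray(K,T,u[v==v.max()].mean(),v.max(),.038)[:2],"mean",ray(K,T,u.mean(),v.mean(),.038)[:2])
print("slot",P(365,356,.03),P(473,356,.03),"red slot",P(365,421,.03),P(505,423,.03))
g=w["im"][220:270,310:345].min(2);vv,uu=np.nonzero(g>190);uu+=310;vv+=220
print("white",[(r,uu[vv==r].tolist()) for r in np.unique(vv)])
print("line ends",P(489,358,.075),P(490,391,.075))
```

```text
tip [ 0.49637178 -0.24937033] mean [ 0.51326566 -0.24972904]
slot [ 0.4638 -0.2015] [ 0.4639 -0.3327] red slot [ 0.3741 -0.2007] [ 0.3714 -0.3792]
white [(np.int64(220), [313, 314, 318, 319, 324, 329, 334, 335, 336]), (np.int64(221), [313, 314, 315, 318, 319, 322, 323, 324, 325, 328, 329, 330, 335, 336]), (np.int64(222), [313, 314, 315, 318, 319, 322, 323, 324, 325, 328, 329, 330, 334, 335, 336]), (np.int64(223), [310, 312, 313, 318, 319, 322, 323, 324, 325, 328, 329, 330, 334, 335, 336]), (np.int64(224), [310, 311, 312, 313, 318, 319, 322, 323, 324, 328, 329, 330, 334, 335, 336]), (np.int64(225), [310, 311, 312, 313, 314, 318, 319, 323, 324, 328, 329, 330, 333, 334, 335]), (np.int64(226), [310, 311, 312, 313, 329, 333, 334, 335, 336]), (np.int64(227), [333, 334, 335]), (np.int64(228), [334, 335]), (np.int64(237), [327]), (np.int64(238), [327, 328]), (np.int64(239), [327, 328]), (np.int64(240), [327, 328]), (np.int64(241), [327, 328]), (np.int64(242), [327]), (np.int64(243), [327]), (np.int64(244), [326, 327]), (np.int64(245), [326, 327]), (np.int64(246), [326, 327]), (np.int64(247), [326, 327]), (np.int64(248), [326, 327]), (np.int64(249), [326, 327]), (np.int64(250), [326, 327]), (np.int64(251), [326]), (np.int64(252), [326]), (np.int64(253), [326]), (np.int64(254), [325, 326]), (np.int64(255), [325, 326]), (np.int64(256), [325, 326]), (np.int64(257), [325, 326]), (np.int64(258), [325, 326]), (np.int64(259), [325, 326]), (np.int64(260), [325, 326]), (np.int64(261), [325, 326]), (np.int64(262), [324, 325, 326]), (np.int64(263), [325])]
line ends [ 0.4819 -0.339 ] [ 0.4418 -0.3431]
```

Run:
```python
from h import *
dn=[np.pi,0,0];a=np.array([.463,-.342,.066])
manip.move_to(a+[0,0,.1],dn);manip.servo_line(a,dn,.12)
manip.command_gripper(0.0,25);print(manip.get_width(),manip.get_grip_force(),manip.get_contact_force(),manip.get_time())
b=np.array([.4635,-.2498,.066])
manip.servo_line(b,dn,.06);manip.hold(.2);print(manip.get_position(),manip.get_contact_force())
manip.command_gripper(.085);manip.hold(.2);manip.servo_line(b+[0,0,.1],dn,.15)
manip.move_to([.58,-.22,.36],dn)
im,K,T=shot("wrist");np.savez("/tmp/w3.npz",im=im,K=K,T=T);print(manip.get_time())
hsv=cv2.cvtColor(im,cv2.COLOR_RGB2HSV)
m=cv2.inRange(hsv,(50,100,80),(75,255,255));m[:170]=0;m[260:]=0;m[:,:230]=0;v,u=np.nonzero(m)
print("tip",ray(K,T,u[v==v.max()].mean(),v.max(),.038)[:2],"mean",ray(K,T,u.mean(),v.mean(),.038)[:2])
c=proj(K,T,[.463,-.25,.075]);print(c)
x,y=int(c[0]),int(c[1]);g=im.min(2)
for r in range(y-8,y+12,3):
    s=g[r,x-8:x+9].astype(float);s=np.clip(s-130,0,None)
    if s.sum()>20:
        uu=(s*np.arange(x-8,x+9)).sum()/s.sum();print(r,uu,ray(K,T,uu,r,.075)[:2])
cv2.imwrite("pics/w3.png",cv2.resize(im[150:310,200:400,::-1],(750,600),interpolation=cv2.INTER_CUBIC))
```

```text
0.02392642415079503 27.81050831079483 [-0.91400277 -0.12636511  4.47705456] 34.3667
[ 0.46490202 -0.2494419   0.06635788] [ 6.37327173 -0.05109011  5.27470167]
38.85
tip [ 0.49714184 -0.2501187 ] mean [ 0.51325102 -0.24978577]
(np.float64(271.940990861172), np.float64(237.18037412782405))
229 272.1111111111111 [ 0.47735645 -0.24999847]
232 271.92727272727274 [ 0.47212058 -0.2498021 ]
235 271.7204301075269 [ 0.46685068 -0.24956704]
238 271.70042194092827 [ 0.46154694 -0.24963536]
241 271.4636678200692 [ 0.456208   -0.24934925]
244 271.40064102564105 [ 0.45083453 -0.24934664]
247 270.43823529411765 [ 0.44542327 -0.24786174]
```

View pics/w3.png

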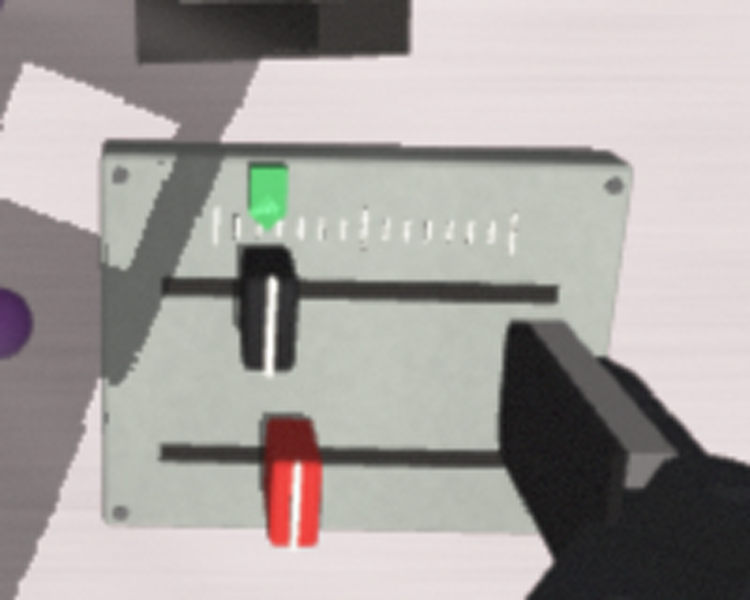

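The fader's line is at y = -0.2496 and the arrow's tip at y = -0.250. The red fader hasn't moved and the robot touches nothing, so I'm handing in.

```bash
python3 -c "
from rig import manip
manip.hold(.3);print(manip.sign_off(),manip.get_time())"
```

```text
the job is handed in; nothing more can be done
the job is handed in; nothing more can be done
```

I handed the job in at about 39 s of the 67 s: all five balls appear to be in the hopper, the scoop is released upright on its mat, and the black fader's line is within about 1 mm of the arrow's tip. The sign-off returned no verdict.

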